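# Clip the wood chisel into the spring-jaw holder

## Task

Take the wood chisel, the longer of the two tools lying side by side, and push the middle of its handle down between the spring jaws of the holder until it snaps fully home and lies level along the holder; either way round will do. Let go of it, and leave the screwdriver and the tape measure where they are.

Things in the scene. Friction and masses are not known exactly. Their poses are not given: they have to be found in the camera images.
- chisel_handle (a point): Wood chisel, 270 mm long, lying flat. Brown wooden handle: round, straight, 30 mm across, 118 mm long; thin rusty shank 12 mm across on the same axis. Point: on the axis (15 mm up) at the handle's middle. y axis: along the chisel to the handle's butt, 59 mm away; blade tip 211 mm away at -y. Centre of mass some 20 mm from the point towards the blade. About 0.2 kg; rolls if knocked.
- holder_seat (a point): Seat of the fixed holder, where the handle's axis lies when home: 62 mm up, midway between two sprung hinged steel jaws on its x sides. Handle must lie along y. Jaw mouth 44 mm wide at its tips, 95 mm up, neck 18 mm at 76 mm up; pressing straight down, about 8 N, spreads it. Jaw strips and rests stand 30 to 44 mm off along y; between them the holder is under 30 mm high, open for fingers.
- screwdriver: Screwdriver with an amber yellow handle, 30 x 200 x 30 mm; a bystander. Origin at the middle of its underside, y towards the handle's butt.
- tape_measure: Yellow tape measure, 66 x 76 x 34 mm; a bystander. Origin at the middle of its underside.

How it is judged:
At the end, for the whole second after the job is handed in: The chisel's handle is home between the jaws: its middle within 6 mm in height, 8 mm across and 25 mm along of the holder's seat, its axis within 7 degrees of the holder's line, released and at rest; the screwdriver and the tape measure are within 30 mm of where they lay (z of chisel_handle in the frame of holder_seat between -0.006 and 0.006 m and x of chisel_handle in the frame of holder_seat between -0.008 and 0.008 m and y of chisel_handle in the frame of holder_seat between -0.025 and 0.025 m and angle between the y axis of chisel_handle and the y axis of holder_seat, either way round below 0.12 rad and linear speed of chisel below 0.02 m/s and distance of each of tape_measure, screwdriver from where it was at the start of the episode below 0.03 m); the robot touches nothing.
It also fails if it takes over 42 s, if anything falls off the work surface, if the arm or the gripper's body presses on something with over 40 N, if the wrist force passes 120 N, or if a joint passes its speed limit or range.

## Robot

A 7-joint arm with a two-finger parallel gripper is mounted at the origin on a cart in front of the work surface, level with it; the furniture and walls round the work are solid. World frame = base frame: x ahead of the robot, y to its left, z up, the work surface at z = 0. Lengths are in m, angles in rad, forces in N, time in s.
With the tool pointing down it reaches from about 0.425 to 0.925 m from the base axis. Payload 6.8 kg.
Tool frame: the origin (TCP) lies between the finger pads; the fingertips stand 14 mm ahead of it and the grasp point (between the pads) lies 5 mm behind it; z points along the fingers, y is the line along which they close (so a half turn about z gives the same grasp; the last joint's range is limited). The gripper opens to 85 mm and grips with 20 to 120 N. Pads are 22 mm wide; open, the fingers measure 114 mm over their backs; the gripper's body (76 mm by 85 mm) begins 54 mm behind the grasp point. The pads swing forward as they close: fully open they stand 13 mm farther back than shut.
Start: joints at [-1.243, 0.477, 0.022, 1.555, -0.011, 1.109, -0.083], TCP at [0.285, 0.612, 0.245] pointing down, gripper open.
Joint ranges: [-2.96, 2.96], [-0.34, 2.1], [-1.41, 1.46], [0.24, 2.44], [-1.37, 4.51], [0.17, 1.92], [-2.96, 2.96]. Speed limits (rad/s): [2.39, 2.39, 3.14, 3.14, 3.14, 3.14, 3.14].

## Interface

Orientations are given as a rotation vector (axis times angle).
In Python, from bench import r, eyes, ticket gives the robot as it stands. The module is installed in compiled form; this text tells all that it offers.
- The arm moves only by the tool arm_command, never from a script. Its argument "plan" is text: rows parted by semicolons, each of 4 numbers parted by spaces: the shift along the tool's x, y, z in m, then the turn about the tool's z in degrees. In form: tx ty tz yaw; .... A call has 1 to 20 rows; each row shifts and turns the commanded pose from where the row before left it, along the tool's axes as they then stand; what a row does not reach is not made up. A row lasts 1/8 s, in which the tool goes at most 62.5 mm and 10.7 degrees, less where a joint would pass 70% of its speed; a pose out of reach is approached as far as the arm can. A call is refused whole if a number of a shift passes 0.0625 or a number of a turn 10.7, either way. A call with a gripper value outside its range is refused whole. "hand" is the closure, from -1 (fully open) to 1 (shut), set as the call begins (left out, the last holds). The fingers move at their own pace and stop on an object; "grip_force" is the grip in N (left out, the last holds). Time passes only in rows, so rows that do not move let the fingers close. It gives the time, the measured TCP pose, the force, the opening and the grip force at its end, in the units of the state.
- r.get_obs(): the state, without advancing time (a new reading comes with each control period).
- eyes.grab_frame(name): name is "scene" or "top" or "wrist"; returns (picture, depth): 420x560x3 uint8, red, green, blue; 420x560 float32, m along the optical axis (not along the pixel's ray), 0 where there is no reading.
- eyes.calibration(name): a dict with "fov_y" (degrees; the focal length in pixels is half the picture's height over the tangent of half this angle, whatever the lens; pixels are square), "cx", "cy" (the principal point, pixels), "origin" and "attitude" of the camera in the world; the wrist camera has in their place "tool_from_camera" (4x4, takes a point from camera to tool coordinates, whose origin is the TCP and whose axes are the flange's). Camera axes: x right, y up, looking along -z (the intrinsics and any distortion apply to the point x, -y, -z); pixel columns grow to the right and rows downward; lengths in m; the calibration is good to about 2 mm. A picture is of the moment at which its call begins: read the wrist's pose just before it. calibration takes no time and is no camera call.
- ticket.hand_in(): hands the job in; it is judged then, once.
The state is a dict: "clock": time; "joints": joint angles; "qvel": joint speeds; "tau": joint torques, N m; "tcp_pos": TCP position; "orientation": TCP orientation; "contact_force": force on the tool from outside, world axes, zero at the start; "moment": the same for the moment, N m; "grip_width": finger opening in m; "gripper_force": force on a finger pad.
Only numpy, scipy, OpenCV 4.12 (cv2) and the standard library are available. Lean on these libraries where they do the work, as an engineer would, in place of code of your own. Each camera call takes 0.05 s, during which the arm holds its last target. There are 200 camera calls.

## Working session

There is one attempt and no reset: what is moved stays moved. The work goes in short steps, Python scripts to look and compute and a tool call to move; the robot and the scene stay as the last step left them, time stands still between calls to the robot, and variables do not carry over. Pictures are saved under pics/ and viewed, at most 10 in all, crops included, and the job is handed in when it is done.

Besides the shell and the picture viewer there is one more tool, called after "Emit:" in YAML: its name, and indented under it one key for each argument. arm_command: Moves the arm, as the interface text tells. Its arguments: {"type":"object","properties":{"plan":{"type":"string"},"hand":{"type":"number"},"grip_force":{"type":"number"}},"required":["plan"]}

```bash
mkdir -p pics; cat > h.py <<'E'
import numpy as np, cv2
from scipy.spatial.transform import Rotation as R
from bench import r, eyes, ticket
def cam(name,o=None):
    c=eyes.calibration(name)
    if 'origin' in c:
        A=np.array(c['attitude'],float)
        M=A if A.shape==(3,3) else R.from_rotvec(A).as_matrix() if A.size==3 else None
        return c,M,np.array(c['origin'])
    T=np.array(c['tool_from_camera']); W=R.from_rotvec(o['orientation']).as_matrix()
    return c,W@T[:3,:3],W@T[:3,3]+o['tcp_pos']
def grab(name):
    o=r.get_obs(); p,d=eyes.grab_frame(name); c,M,t=cam(name,o)
    f=210/np.tan(np.radians(c['fov_y'])/2)
    v,u=np.mgrid[:420,:560]
    x=(u-c['cx'])/f; y=(v-c['cy'])/f
    P=np.stack([x*d,-y*d,-d],-1)@M.T+t
    P[d==0]=np.nan
    return p,d,P,o
E
python3 - <<'E'
from h import *
for n in ['top','scene','wrist']: print(n,eyes.calibration(n))
o=r.get_obs();print(o)
a=grab('top');b=grab('scene');
cv2.imwrite('pics/t.png',a[0][...,::-1]);cv2.imwrite('pics/s.png',b[0][...,::-1])
np.savez('a.npz',p=a[0],P=a[2]);np.savez('b.npz',p=b[0],P=b[2])
E
```

```text
top {'fov_y': 44.024591744550946, 'cx': 279.0754093343833, 'cy': 207.39219495217188, 'origin': array([ 3.01395964e-01, -7.41525263e-04,  1.41001091e+00]), 'attitude': array([ 0.1083147 , -0.13332037, -1.55603025])}
scene {'fov_y': 43.16114266499239, 'cx': 285.7620817295139, 'cy': 203.89319624753804, 'origin': array([-0.06111352, -0.74715828,  0.90572964]), 'attitude': array([ 0.81827155, -0.26755794, -0.63263225])}
wrist {'fov_y': 65.38452299397956, 'cx': 282.4889160694415, 'cy': 208.04576560782183, 'tool_from_camera': array([[-4.66742463e-04,  9.54144992e-01,  2.99344479e-01,
         7.67978307e-02],
       [ 9.99999738e-01,  2.79818346e-04,  6.67308339e-04,
        -1.54651114e-03],
       [ 5.52946832e-04,  2.99344712e-01, -9.54144872e-01,
        -1.27538346e-01],
       [ 0.00000000e+00,  0.00000000e+00,  0.00000000e+00,
         1.00000000e+00]])}
{'clock': 0.0, 'joints': array([-1.24310518,  0.47782858,  0.02236751,  1.55646719, -0.01148843,
        1.10931685, -0.08309996]), 'qvel': array([-1.01051820e-03,  1.63591414e-03,  1.13109055e-05,  2.29653556e-03,
       -5.59997621e-04, -1.04463483e-04, -4.62924061e-04]), 'tau': array([ 1.38913429e-04, -5.96446502e+01,  1.60784382e+00, -2.81194371e+01,
        1.24342006e-02,  9.24818247e-03, -5.29479180e-06]), 'tcp_pos': array([0.28472252, 0.61137067, 0.24430051]), 'orientation': array([-6.79078654e-01, -3.06706725e+00,  2.94551617e-03]), 'contact_force': array([ 0.0954316 , -0.06806748, -1.35793903]), 'moment': array([ 0.01949216, -0.02112506, -0.00061666]), 'gripper_force': 0.0, 'grip_width': 0.08573895015151024}
```

View pics/t.png

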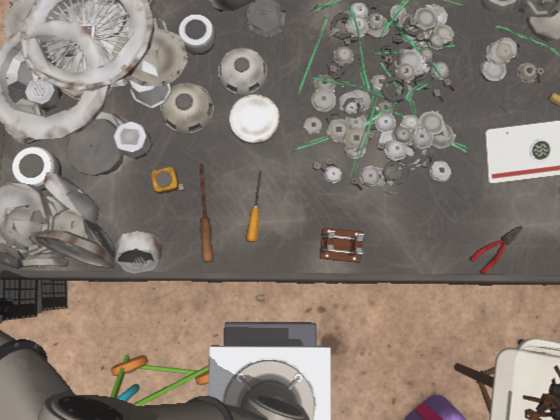

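View pics/s.png

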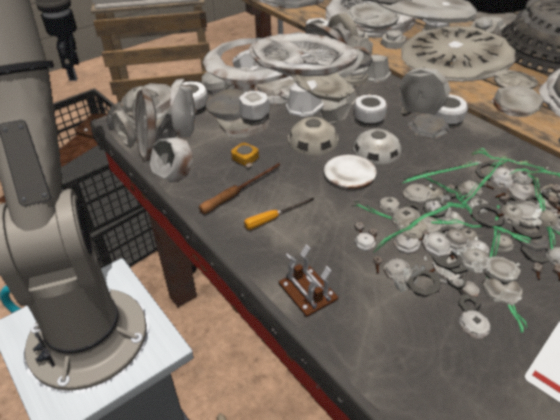

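The top view shows the chisel handle at about (207,240) with its blade up to (202,165). The screwdriver is at (252,222), the tape at (164,180) and the holder at (342,244).

```bash
python3 - <<'E'
from h import *
a=np.load('a.npz');p,P=a['p'],a['P']
c,M,t=cam('top');f=210/np.tan(np.radians(c['fov_y'])/2)
def ray(u,v,z):
    d=M@np.array([(u-c['cx'])/f,-(v-c['cy'])/f,-1]);return t+d*(z-t[2])/d[2]
print('table z',np.nanmedian(P[230:260,270:300,2]))
hsv=cv2.cvtColor(p,cv2.COLOR_RGB2HSV)
m=((hsv[...,1]>90)&(hsv[...,0]<22)).astype(np.uint8)
n,l,s,ce=cv2.connectedComponentsWithStats(m[:270])
for i in range(1,n):
    if s[i,4]>60: print(s[i],ce[i],ray(*ce[i],.015),np.nanmax(P[:270][l==i][:,2]))
# handle: rows where wide
for v in range(160,266,5):
    q=np.where(m[v,190:222])[0]
    if len(q): print(v,q.min()+190,q.max()+190,ray(q.mean()+190,v,.015).round(4))
cv2.imwrite('pics/c.png',cv2.resize(np.hstack([p[220:270,312:372],p[215:265,185:245]]),None,fx=6.6,fy=6.6,interpolation=2)[...,::-1])
q=P[222:266:2,314:370:3,2];print((q*1000).round().astype(int))
E
```

```text
table z 0.000966067924938252
[549  93  11  13 102] [554.7254902   98.44117647] [ 0.8408018  -0.80057316  0.015     ] 0.03440178880078748
[200 164  13  98 546] [205.23626374 229.04578755] [0.45666369 0.17641976 0.015     ] 0.0380069220851047
[151 167  28  26 393] [164.73282443 180.07633588] [0.58973031 0.29102577 0.015     ] 0.04144623065653108
[492 166  68  12 260] [525.78461538 171.56923077] [ 0.62730237 -0.70437226  0.015     ] 0.028244892571327007
[246 208  14  34 336] [252.875     225.7202381] [0.46722875 0.04833275 0.015     ] 0.034333784775627985
[322 228  41   9 167] [341.01796407 232.04790419] [ 0.45288839 -0.19009686  0.015     ] 0.01951539480156561
[321 238  41  13 367] [340.91553134 243.52861035] [ 0.42180406 -0.18956375  0.015     ] 0.057552131806418494
[470 239  37  31 230] [490.27826087 254.0173913 ] [ 0.39810087 -0.59331561  0.015     ] 0.019792188887901352
[320 251  41  11 276] [340.23913043 256.08695652] [ 0.38802665 -0.18746665  0.015     ] 0.022541101227051774
165 200 201 [0.6333 0.195  0.015 ]
170 201 202 [0.6193 0.1918 0.015 ]
175 201 202 [0.6053 0.1914 0.015 ]
1
[... 9063 characters left out ...]
    0
                     1                   -1                   -4
                     1                    2                    2
                    13                    1                    4
                     5]
 [-9223372036854775808                   -2                    4
                     4                    5                   -4
                    -3                    2                   -2
                     4                    2                    5
                    -2                    0                   -1
                    -2                    0                    0
                    -1]]<stdin>:17: RuntimeWarning: invalid value encountered in cast
```

View pics/c.png

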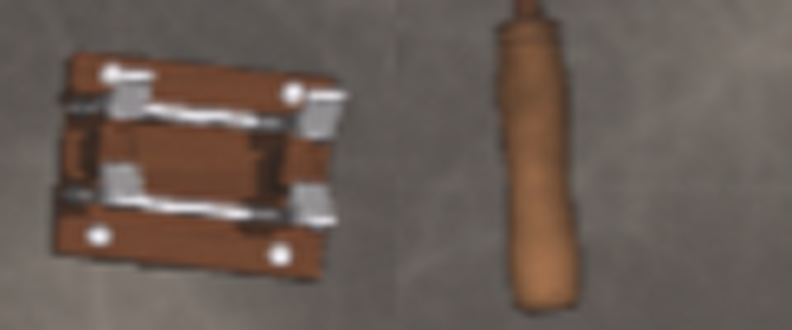

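```bash
cat >> h.py <<'E'
def go(p,ang):
    "target TCP world p, tool-y world angle deg -> yaw (deg), then tool shift after the yaw"
    o=r.get_obs(); W=R.from_rotvec(o['orientation']).as_matrix()
    a=np.degrees(np.arctan2(W[1,1],W[0,1])); yaw=-((ang-a+180)%360-180)
    W2=W@R.from_euler('z',yaw,degrees=True).as_matrix()
    print('tcp',o['tcp_pos'].round(4),'ang',a.round(2),'tilt',W[2].round(3),'yaw',round(yaw,2),'shift',(W2.T@(np.array(p)-o['tcp_pos'])).round(4),'t',o['clock'])
E
python3 - <<'E'
from h import *
for n in 'ab':
    P=np.load(n+'.npz')['P'].reshape(-1,3)
    k=(P[:,2]>.065)&(P[:,2]<.11)&(P[:,0]>.33)&(P[:,0]<.52)&(P[:,1]>-.28)&(P[:,1]<-.1)
    q=P[k].astype(np.float32); 
    _,l,c=cv2.kmeans(q,4,None,(3,50,1e-4),10,2)
    print(n,len(q),c.round(4).tolist(),c.mean(0))
    k=(P[:,2]>.008)&(P[:,2]<.02)&(P[:,0]>.33)&(P[:,0]<.52)&(P[:,1]>-.28)&(P[:,1]<-.1)
    print(cv2.minAreaRect(P[k][:,:2].astype(np.float32)*1000))
go([.427,.1735,.2],95.4)
E
```

```text
a 152 [[0.4047999978065491, -0.1525000035762787, 0.08820000290870667], [0.39800000190734863, -0.2257000058889389, 0.08810000121593475], [0.43970000743865967, -0.15620000660419464, 0.08720000088214874], [0.4327000081539154, -0.22949999570846558, 0.08780000358819962]] [ 0.41880196 -0.1909918   0.08784631]
((420.2919006347656, -191.207763671875), (162.78936767578125, 187.41644287109375), 84.25685119628906)
b 284 [[0.40400001406669617, -0.1535000056028366, 0.07980000227689743], [0.4318000078201294, -0.22949999570846558, 0.08619999885559082], [0.43869999051094055, -0.15620000660419464, 0.08619999885559082], [0.3971000015735626, -0.22699999809265137, 0.07999999821186066]] [ 0.41789377 -0.19155921  0.08304299]
((417.8119812011719, -191.64132690429688), (112.56932067871094, 86.14060974121094), 85.00968170166016)
tcp [0.2847 0.6114 0.2444] ang 65.03 tilt [-0.    -0.002 -1.   ] yaw -30.37 shift [-0.1005 -0.4493  0.045 ] t 0.1
```

Emit:
arm_command:
  plan: "0 0 0 -10.1; 0 0 0 -10.1; 0 0 0 -10.1; -0.01 -0.045 0.0045 0; -0.01 -0.045 0.0045 0; -0.01 -0.045 0.0045 0; -0.01 -0.045 0.0045 0; -0.01 -0.045 0.0045 0; -0.01 -0.045 0.0045 0; -0.01 -0.045 0.0045 0; -0.01 -0.045 0.0045 0; -0.01 -0.045 0.0045 0; -0.01 -0.045 0.0045 0; 0 0 0 0; 0 0 0 0"
  hand: -1

```text
clock: 1.98
tcp_pos: [0.4261, 0.1735, 0.2002]
orientation: [0.146, -3.138, -0.0]
contact_force: [0.3, -0.1, 0.5]
grip_width: 0.0855
gripper_force: 0.0
```

```bash
python3 - <<'E'
from h import *
p,d,P,o=grab('wrist'); np.savez('w.npz',p=p,P=P)
cv2.imwrite('pics/w.png',p[...,::-1])
hsv=cv2.cvtColor(p,cv2.COLOR_RGB2HSV)
m=(P[...,2]>.02)&(P[...,2]<.04)&(P[...,1]>.11)&(P[...,1]<.22)&(P[...,0]<.55)&(hsv[...,1]>90)
q=P[m][:,:2]; print(m.sum()); print(cv2.minAreaRect(q.astype(np.float32)*1000))
x=q[:,0];print(np.percentile(x,[.5,99.5]),np.polyfit(x,q[:,1],1),np.histogram(x,12))
f=np.polyfit(x,q[:,1],1);print(np.polyval(f,.427))
go([.427,.1735,.018],95.4)
E
```

```text
2989
((435.3280944824219, 172.8538055419922), (132.35877990722656, 26.913063049316406), 5.838007926940918)
[0.37041249 0.48582935] [0.09404691 0.13207479] (array([303, 346, 323, 284, 265, 263, 286, 287, 267, 226, 132,   7]), array([0.36917379, 0.38018085, 0.39118791, 0.40219496, 0.41320202,
       0.42420908, 0.43521614, 0.44622319, 0.45723025, 0.46823731,
       0.47924437, 0.49025143, 0.50125848]))
0.17223282456948347
tcp [0.426  0.1741 0.2003] ang 95.41 tilt [ 0.  0. -1.] yaw 0.01 shift [-0.0009 -0.0008  0.1823] t 2.025
```

View pics/w.png

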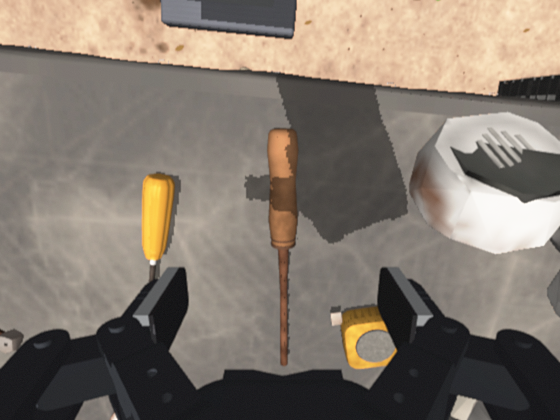

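The chisel handle sits at (283,187), centred between the fingers, and nothing is in the way of either finger. I'll descend and grip.

Emit:
arm_command:
  plan: "-0.002 0 0.03 0; 0 0 0.03 0; 0 0 0.03 0; 0 0 0.03 0; 0 0 0.03 0; 0 0 0.02 0; 0 0 0.01 0; 0 0 0 0; 0 0 0 0"

```text
clock: 3.15
tcp_pos: [0.4287, 0.1739, 0.0209]
orientation: [-0.147, 3.137, 0.001]
contact_force: [-0.5, -0.1, 0.0]
grip_width: 0.0856
gripper_force: 0.0
```

Emit:
arm_command:
  plan: "0 0 0 0; 0 0 0 0; 0 0 0 0; 0 0 0 0; 0 0 0 0; 0 0 0 0; 0 0 0 0; 0 0 0 0; 0 0 0 0; 0 0 0 0"
  hand: 1
  grip_force: 70

```text
clock: 4.4
tcp_pos: [0.4285, 0.1734, 0.0208]
orientation: [-0.146, 3.138, 0.0]
contact_force: [-1.5, -0.6, 7.1]
grip_width: 0.0277
gripper_force: 68.4
```

Emit:
arm_command:
  plan: "0 0 -0.01 0; 0 0 -0.02 0; 0 0 -0.03 0; 0 0 -0.03 0; 0 0 -0.03 0; 0 0 -0.03 0; 0 0 -0.03 0; 0 0 0 0; 0 0 0 0"

```text
clock: 5.52
tcp_pos: [0.4276, 0.173, 0.1997]
orientation: [0.146, -3.137, 0.001]
contact_force: [-0.1, -0.3, -2.3]
grip_width: 0.0275
gripper_force: 69.3
```

```bash
python3 - <<'E'
from h import *
p,d,P,o=grab('wrist'); np.savez('w.npz',p=p,P=P)
cv2.imwrite('pics/w2.png',p[...,::-1]); print(o['tcp_pos'],o['grip_width'],o['contact_force'])
go([.4183,-.1913,.2],-5.4)
E
```

```text
[0.42759122 0.17299343 0.19967796] 0.02753479779853 [-0.0792893  -0.32083774 -2.30502226]
tcp [0.4274 0.1729 0.1993] ang 95.33 tilt [ 0.002 -0.001 -1.   ] yaw 100.73 shift [-3.634e-01  2.520e-02 -3.000e-04] t 5.575
```

View pics/w2.png

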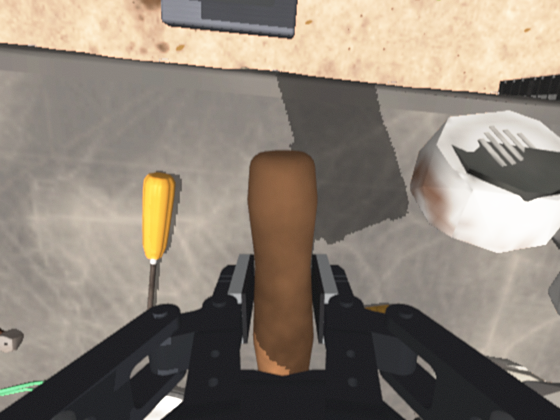

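The chisel is held: the handle is centred between the pads, with its butt at about (283,155). Next I'll check its pitch and height in the hand.

```bash
python3 - <<'E'
from h import *
w=np.load('w.npz');P=w['P']
o=r.get_obs();W=R.from_rotvec(o['orientation']).as_matrix()
Q=(P-o['tcp_pos'])@W
for v in range(150,350,10):
    q=Q[v,265:300]; q=q[np.abs(q[:,2])<.05]
    if len(q): print(v,np.median(q,0).round(4), q[:,2].min().round(4))
for v in (180,210,240,300):
    q=Q[v,230:340];k=np.abs(q[:,2])<.02;print(v,q[k][:,1].min(),q[k][:,1].max())
E
```

```text
150 [ 0.0591 -0.0012  0.0138] 0.0128
160 [ 0.0576 -0.0016 -0.0041] -0.0054
170 [ 0.0542 -0.0014 -0.0062] -0.0074
180 [ 0.0505 -0.0014 -0.0067] -0.0085
190 [ 0.0467 -0.0014 -0.0073] -0.009
200 [ 0.0429 -0.0014 -0.0077] -0.009
210 [ 0.039  -0.0014 -0.0079] -0.0088
220 [ 0.0348 -0.0014 -0.0076] -0.0095
230 [ 0.0304 -0.0014 -0.0071] -0.0082
240 [ 0.0259 -0.0014 -0.0067] -0.0089
250 [ 0.0213 -0.0014 -0.0062] -0.0075
260 [ 0.0166 -0.0017 -0.0057] -0.0076
270 [ 0.0119 -0.0015 -0.0055] -0.0067
280 [ 0.0069 -0.0015 -0.005 ] -0.0069
290 [ 0.0025 -0.0015 -0.0056] -0.0066
300 [-0.0022 -0.0019 -0.0058] -0.0071
310 [-0.0071 -0.0015 -0.006 ] -0.0073
320 [-0.012  -0.0015 -0.0063] -0.0079
330 [-0.017  -0.0015 -0.0065] -0.008
340 [-0.0221 -0.0015 -0.0067] -0.0081
180 -0.014763906279631539 0.011966111792092117
210 -0.0159031883686101 0.012979754181445063
240 -0.014505106051887135 0.011513818156422592
300 -0.015147871682359778 0.012519946979521917
```

Emit:
arm_command:
  plan: "0 0 0 10.1; 0 0 0 10.1; 0 0 0 10.1; 0 0 0 10.1; 0 0 0 10.1; 0 0 0 10.1; 0 0 0 10.1; 0 0 0 10.1; 0 0 0 10.1; 0 0 0 9.8; -0.036 0.0025 0 0; -0.036 0.0025 0 0; -0.036 0.0025 0 0; -0.036 0.0025 0 0; -0.036 0.0025 0 0; -0.036 0.0025 0 0; -0.036 0.0025 0 0; -0.036 0.0025 0 0; -0.036 0.0025 0 0; -0.036 0.0025 0 0"

```text
clock: 8.07
tcp_pos: [0.4186, -0.1883, 0.1992]
orientation: [-2.322, -2.114, 0.002]
contact_force: [0.0, 0.1, -1.1]
grip_width: 0.0275
gripper_force: 69.4
```

```bash
python3 - <<'E'
from h import *
p,d,P,o=grab('wrist'); np.savez('w3.npz',p=p,P=P)
cv2.imwrite('pics/w3.png',p[...,::-1])
go([.4183,-.1913,.2],-5.4)
E
```

```text
tcp [ 0.4182 -0.1932  0.1997] ang -5.63 tilt [-0.003 -0.001 -1.   ] yaw -0.23 shift [ 0.0019 -0.0001 -0.0003] t 8.125
```

View pics/w3.png

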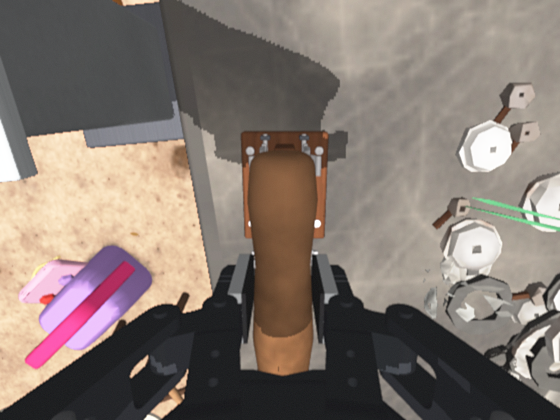

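The handle is level and hangs straight over the holder. The far jaw tips at about (265,142) and (305,142) sit either side of it, so I'll check that offset numerically.

```bash
python3 - <<'E'
from h import *
w=np.load('w3.npz');P=w['P'];o=r.get_obs();W=R.from_rotvec(o['orientation']).as_matrix()
Q=(P-o['tcp_pos'])@W
s=Q[120:175,240:335].reshape(-1,3);z=P[120:175,240:335,2].ravel()
k=(z>.07)&(z<.11); q=s[k]; 
for g in (q[q[:,1]<0],q[q[:,1]>0]): print(len(g),g.mean(0).round(4),np.percentile(g[:,1],[5,95]))
b=Q[120:245,230:340].reshape(-1,3);zb=P[120:245,230:340,2].ravel();k=(zb>.007)&(zb<.02);print(np.percentile(b[k][:,1],[1,99]))
go([.4183,-.1913,.12],-5.4)
E
```

```text
27 [ 0.0437 -0.0241  0.1055] [-0.02524334 -0.02221375]
132 [0.0407 0.0233 0.106 ] [0.0200598  0.02566198]
[-0.0412651   0.04197929]
tcp [ 0.4182 -0.1932  0.1997] ang -5.63 tilt [-0.003 -0.001 -1.   ] yaw -0.23 shift [ 0.0022 -0.      0.0797] t 8.125
```

Emit:
arm_command:
  plan: "0.002 0.0005 0.02 0; 0 0 0.025 0; 0 0 0.02 0; 0 0 0.01 0; 0 0 0.005 0; 0 0 0.005 0; 0 0 0.005 0; 0 0 0.005 0; 0 0 0 0"

```text
clock: 9.25
tcp_pos: [0.42, -0.1854, 0.1051]
orientation: [-2.323, -2.115, 0.0]
contact_force: [0.1, -0.6, -1.6]
grip_width: 0.0275
gripper_force: 69.4
```

Emit:
arm_command:
  plan: "0 0 0.004 0; 0 0 0.004 0; 0 0 0.004 0; 0 0 0.004 0; 0 0 0.004 0; 0 0 0.004 0; 0 0 0.004 0; 0 0 0.004 0; 0 0 0.002 0; 0 0 0 0; 0 0 0 0"

```text
clock: 10.62
tcp_pos: [0.4197, -0.1853, 0.071]
orientation: [-2.323, -2.114, 0.001]
contact_force: [-0.9, -0.4, -6.2]
grip_width: 0.027
gripper_force: 69.4
```

```bash
python3 - <<'E'
from h import *
p,d,P,o=grab('wrist'); go([.4183,-.1913,.2],-5.4);print(o['contact_force'],o['moment'])
W=R.from_rotvec(o['orientation']).as_matrix();Q=(P-o['tcp_pos'])@W
for v in range(150,350,20):
    print(v,np.median(Q[v,270:296],0).round(4),np.median(P[v,270:296],0).round(4))
s,_,Ps,_=grab('scene')
c=np.hstack([cv2.resize(s[230:330,255:355],(400,400)),cv2.resize(p[60:420,100:460],(400,400))]);cv2.imwrite('pics/x.png',c[...,::-1])
E
```

```text
tcp [ 0.4199 -0.1853  0.0711] ang -5.37 tilt [ 0.    -0.001 -1.   ] yaw 0.03 shift [-0.0061 -0.0011 -0.1289] t 10.675
[-0.89477275 -0.36209204 -6.21732795] [-0.02163931  0.0079234  -0.09937667]
150 [ 0.0494 -0.0007  0.0714] [ 4.243e-01 -1.357e-01 -3.000e-04]
170 [ 0.052  -0.0007 -0.0061] [ 0.4239 -0.1334  0.0772]
190 [ 0.0445 -0.0007 -0.0069] [ 0.4232 -0.1409  0.078 ]
210 [ 0.0368 -0.0007 -0.0077] [ 0.4225 -0.1486  0.0788]
230 [ 0.0283 -0.0007 -0.0071] [ 0.4217 -0.157   0.0782]
250 [ 0.0192 -0.0007 -0.006 ] [ 0.4209 -0.1661  0.077 ]
270 [ 0.0098 -0.0007 -0.0053] [ 0.4199 -0.1756  0.0764]
290 [ 0.0002 -0.0007 -0.0053] [ 0.4191 -0.1849  0.0763]
310 [-0.0094 -0.0007 -0.0056] [ 0.4182 -0.1946  0.0767]
330 [-0.019  -0.0007 -0.0065] [ 0.4172 -0.2042  0.0775]
```

View pics/x.png

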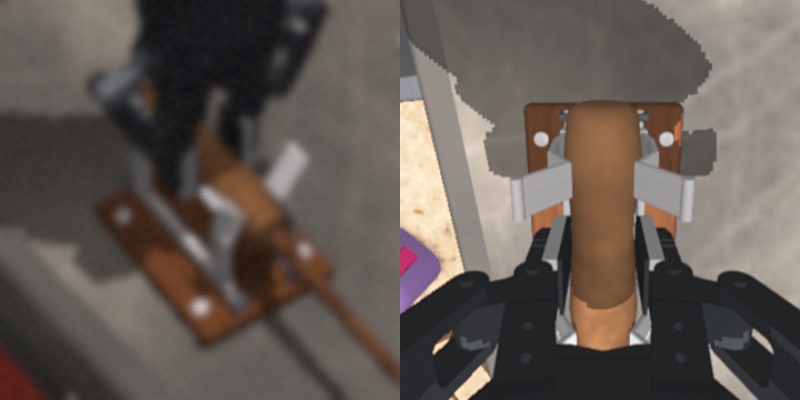

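The handle is between the jaws, with the lips closed over it and its top at about 78 mm. I'll press slightly more, then release and lift.

Emit:
arm_command:
  plan: "0 0 0.0015 0; 0 0 0 0; 0 0 0 0"

```text
clock: 11.1
tcp_pos: [0.4203, -0.1855, 0.0699]
orientation: [2.323, 2.115, 0.0]
contact_force: [0.2, 0.7, -2.9]
grip_width: 0.0273
gripper_force: 69.7
```

Emit:
arm_command:
  plan: "0 0 0 0; 0 0 0 0; 0 0 0 0; 0 0 0 0; 0 0 0 0; 0 0 0 0; 0 0 0 0; 0 0 -0.01 0; 0 0 -0.02 0; 0 0 -0.03 0; 0 0 -0.03 0; 0 0 -0.03 0; 0 0 -0.03 0; 0 0 0 0; 0 0 0 0"
  hand: -1

```text
clock: 12.98
tcp_pos: [0.4198, -0.1852, 0.2195]
orientation: [-2.323, -2.115, -0.0]
contact_force: [-0.4, 0.3, -0.6]
grip_width: 0.0853
gripper_force: 0.0
```

```bash
python3 - <<'E'
from h import *
p,d,P,o=grab('wrist'); print(o['tcp_pos'],o['contact_force'],o['grip_width'])
hsv=cv2.cvtColor(p,cv2.COLOR_RGB2HSV)
m=(P[...,2]>.068)&(P[...,2]<.1)&(hsv[...,1]>90)&(hsv[...,0]<22)
q=P[m];print(m.sum(),cv2.minAreaRect(q[:,:2].astype(np.float32)*1000))
for y in np.arange(-.25,-.12,.01):
    k=abs(q[:,1]-y)<.005
    if k.sum()>5: print(y.round(3),np.median(q[k][:,0]).round(4),np.percentile(q[k][:,2],95).round(4))
s=grab('scene')[0]; cv2.imwrite('pics/y.png',np.hstack([cv2.resize(s[230:330,255:355],(400,400)),cv2.resize(p,(400,300))[:,:].copy() if 0 else cv2.copyMakeBorder(cv2.resize(p,(400,300)),0,100,0,0,0)])[...,::-1])
E
```

```text
[ 0.41975489 -0.18524693  0.21950989] [-0.38559444  0.31039641 -0.58206485] 0.08534728445519607
3178 ((414.47760009765625, -186.1373748779297), (116.86708068847656, 50.865509033203125), 74.03333282470703)
-0.25 0.4158 0.0737
-0.24 0.4141 0.0743
-0.23 0.4151 0.0753
-0.22 0.4165 0.076
-0.21 0.4169 0.0759
-0.2 0.4175 0.0754
-0.19 0.4187 0.0748
-0.18 0.4194 0.0742
-0.17 0.4206 0.0746
-0.16 0.4213 0.0758
-0.15 0.423 0.0764
-0.14 0.4233 0.0755
-0.13 0.4233 0.0747
```

View pics/y.png

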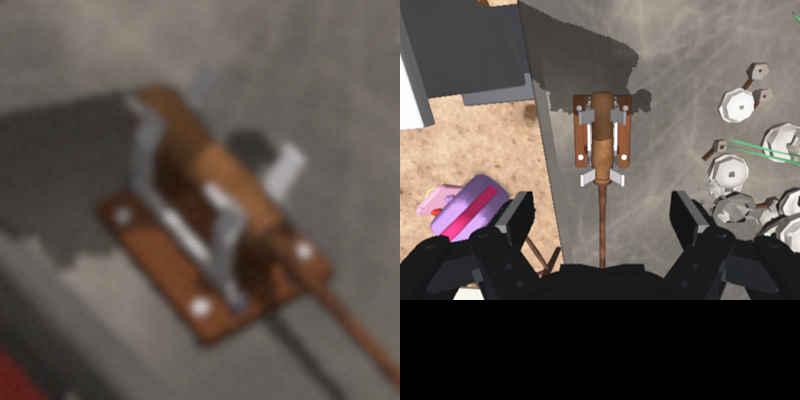

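The chisel lies level in the jaws and the gripper is clear. The handle's axis is about 61 mm up, and its middle is about 6 mm along from the seat.

```bash
python3 -c "
from bench import ticket
print(ticket.hand_in())"
```

```text
the job is handed in; nothing more can be done
None
```

The chisel is snapped home in the holder, level and released, the screwdriver and tape measure were not touched, and the job is handed in at about 13 s on the clock; the hand-in returned no verdict.

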